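# Load the fruit half on the board into the squeezer it fits

### The arm

A 6-joint arm with a two-finger parallel gripper is mounted at the origin on the work surface. World frame = base frame: x ahead of the robot, y to its left, z up, the work surface at z = 0. Lengths are in mm, angles in degrees, forces in N, time in s.
With the tool pointing down it reaches from about 300 to 850 mm from the base axis. Payload 4.2 kg.
Tool frame: the origin (TCP) lies midway between the tips of the shut fingers; the grasp point (between the pads) lies 19 mm behind it (env.tcp_to_grasp is the distance from the TCP to the grasp point, in mm); z points along the fingers, x is the direction in which the jaws open and shut, and the axes are right-handed (so a half turn about z gives the same grasp; the last joint's range is limited). The gripper opens to 91 mm and grips with 3 to 60 N. Pads are 32 mm wide; open, the fingers measure 118 mm over their backs; the gripper's body (76 mm by 178 mm) begins 60 mm behind the grasp point.
Start: joints at [71.849, 18.312, 89.639, -0, 72.044, -1.146], TCP at [168.168, 549.875, 213.976] pointing down, gripper open.
Joint ranges: [-177.97, 177.97], [-48.28, 115.42], [12.27, 149.76], [-77.06, 257.06], [2.81, 150.46], [-146.56, 146.56]. Speed limits (degrees/s): [147.25, 147.25, 180, 180, 180, 180].

### API

Orientations are given as [roll, pitch, yaw] about the fixed x, y, z axes, in that order (R = Rz(yaw) Ry(pitch) Rx(roll)).
In Python, from workcell import env gives the robot as it stands.
- The arm moves only by the tool drive_tool, never from a script. Its argument "motion" is a list of rows, each a list of 2 entries, a list of its own where there are three numbers: the shift along the world's x, y, z in m, then the turn, a rotation vector about the world's x, y, z in rad. In form: [[[dx, dy, dz], [wx, wy, wz]], ...]. A call has exactly 10 rows; each row shifts and turns the commanded pose from where the row before left it; what a row does not reach is not made up. A row lasts 1/12 s, in which the tool goes at most 41.7 mm and 7.16 degrees, less where a joint would pass 70% of its speed; a pose out of reach is approached as far as the arm can. A call is refused whole if a number of a shift passes 0.0417 or a number of a turn 0.125, either way. A call with a gripper value outside its range is refused whole. "claw" is the opening, from 0 (shut) to 1 (fully open), set as the call begins (left out, the last holds). The fingers move at their own pace and stop on an object; "force" is the grip in N (left out, the last holds). Time passes only in rows, so rows that do not move let the fingers close, or fill a call up. It gives the time, the measured TCP pose, the force and the opening at its end, in the units of the state.
- env.state(): the state, without advancing time (a new reading comes with each control period).
- env.grab_frame(name): name is "scene" or "top" or "wrist"; returns the picture (420x560x3 uint8, red, green, blue); there is no depth.
- env.camera_params(name): a dict with "fov_y" (degrees; the focal length in pixels is half the picture's height over the tangent of half this angle, whatever the lens; pixels are square), "cx", "cy" (the principal point, pixels), "pose" (4x4, takes a point from camera to world coordinates). Camera axes: x right, y down, z forward; pixel columns grow to the right and rows downward; lengths in mm; the calibration is good to about 2 mm. A picture is of the moment at which its call begins: read the wrist's pose just before it. camera_params takes no time and is no camera call; for the wrist camera it gives the pose at the moment of the call.
- env.job_done(): hands the job in, once; it reports no verdict.
The state is a dict: "time_s": time; "qpos": joint angles; "qvel": joint speeds; "effort": joint torques, N m; "ee_pos": TCP position; "ee_rot": TCP orientation; "force": force on the tool from outside, world axes, zero at the start; "torque": the same for the moment, N m; "gripper_width": finger opening in mm.
Only numpy, scipy, OpenCV 4.12 (cv2) and the standard library are available. Lean on these libraries where they do the work, as an engineer would, in place of code of your own. Each camera call takes 0.05 s, during which the arm holds its last target.

### The job

One lemon half is on the cutting board, another is on the saucer. Put the half from the board, cut face down, into the cup of the squeezer of its size (the large half goes in the large squeezer, the small half in the small one), then lower that squeezer's handle until its press rests on the fruit, ready for squeezing, and let go. Leave the half on the saucer, the other squeezer and everything else as they are.

Things in the scene. Friction and masses are not known exactly. Their poses are not given: they have to be found in the camera images.
- board_top (a point): centre of the top face of the cutting board, a plain pale wooden slab 190 x 140 x 12 mm lying on the counter to one side of the tray (either side), long side along its x; fixed. Top face 12 mm above the counter
- saucer_top (a point): centre of the top of the white ceramic saucer, round, 136 mm across, on the counter on the other side of the tray; fixed. Its flat top is 12 mm above the counter
- large_half_mid (a point): large lemon half, yellow, 64 mm across, 46 mm high, about 85 g, lying cut face down, dome up with a small nub on top. Point on its axis, half-way up (23 mm above the cut face); z up. Its sides are nearly upright for the lower 40 % of its height, then round in. It starts on the board or on the saucer, the small half on the other
- large_cup (a point): centre of the cup floor of the large squeezer (hinged, cast aluminium) in the wooden tray. Floor flat, 24 mm above the counter; cup 14 mm deep, 68 mm wide inside at the floor, 76 mm at the rim, 84 mm outside. x points from the handle side over the cup to the hinge, y along the hinge pin, z up. The seated large half stands 32 mm out of the rim
- large_hinge (a point): hinge pin of the large squeezer, 64 mm to +x of the cup centre, 54 mm above the counter; axes as the cup point. The upper handle swings about the y line through this point. The squeezer is loose, 700 g, 220 mm long, flat on the tray floor (8 mm above the counter); its lower handle runs to -x of the cup, 18 mm wide, 29 mm above the counter at most
- large_grip (a point): grip point on the large squeezer's upper handle: middle of the bar (18 mm wide along y, 10 mm thick), 29 mm short of the bar's round end, 180 mm from the hinge along the bar and 6 mm to its outer side. From the hinge the bar runs along this point's -x; its outer face (top when closed) looks to +z. The domed press sits under the bar, over the cup when closed
- large_lever (a joint): angle of the large squeezer's upper handle above level, rad: 0 = down on the empty cup, 1.57 = upright, more = leaning back open (starts 1.95 to 2.12, stop 2.2). The stiff hinge holds the handle where it is put, but below about 0.9 rad it sinks by its own weight. With the large half seated, the press rests on it at about 0.60 rad
- small_half_mid (a point): small lemon half, yellow, 50 mm across, 38 mm high, about 45 g, lying cut face down, dome up with a small nub on top. Point on its axis, half-way up (19 mm above the cut face); z up. Its sides are nearly upright for the lower 40 % of its height, then round in. It starts on the board or on the saucer, the large half on the other
- small_cup (a point): centre of the cup floor of the small squeezer (hinged, cast aluminium) in the wooden tray. Floor flat, 24 mm above the counter; cup 14 mm deep, 54 mm wide inside at the floor, 62 mm at the rim, 70 mm outside. x points from the handle side over the cup to the hinge, y along the hinge pin, z up. The seated small half stands 24 mm out of the rim; the large half does not go in
- small_hinge (a point): hinge pin of the small squeezer, 56 mm to +x of the cup centre, 54 mm above the counter; axes as the cup point. The upper handle swings about the y line through this point. The squeezer is loose, 700 g, 205 mm long, flat on the tray floor (8 mm above the counter); its lower handle runs to -x of the cup, 18 mm wide, 29 mm above the counter at most
- small_grip (a point): grip point on the small squeezer's upper handle: middle of the bar (18 mm wide along y, 10 mm thick), 29 mm short of the bar's round end, 165 mm from the hinge along the bar and 6 mm to its outer side. From the hinge the bar runs along this point's -x; its outer face (top when closed) looks to +z. The domed press sits under the bar, over the cup when closed
- small_lever (a joint): angle of the small squeezer's upper handle above level, rad: 0 = down on the empty cup, 1.57 = upright, more = leaning back open (starts 1.95 to 2.12, stop 2.2). The stiff hinge holds the handle where it is put, but below about 0.9 rad it sinks by its own weight. With the small half seated, the press rests on it at about 0.54 rad
- pitcher_mid (a point): clear glass pitcher, 104 mm across, 170 mm high, at the far end of the tray; loose, to be left alone. This point is about its middle
- reamer_mid (a point): ribbed white ceramic reamer in its dish, 116 mm across, 67 mm high, at the far end of the tray; loose, to be left alone. This point is about its middle
- canister_mid (a point): steel canister with spring clip, 92 mm across, 112 mm high, at the far end of the tray; loose, to be left alone. This point is about its middle
- spoon_mid (a point): bamboo spoon, 190 mm long, lying flat between the squeezers; loose, to be left alone. This point is about its middle
- salt_shaker_mid (a point): glass salt shaker with steel cap, 62 mm across, 98 mm high, on the counter beside the tray; loose, to be left alone. This point is about its middle
- steel_cup_mid (a point): small open steel cup, 64 mm across, 90 mm high, on the counter beside the tray; loose, to be left alone. This point is about its middle
There are look-alikes about, which are no part of the job. What is shaped like the part that bears small_half_mid but blue or turquoise is not meant. Leave any red look-alike of the part that bears small_cup alone.

How it is judged (in metres and radians):
On the way:
1. the half from the board sits cut face down in the cup of the squeezer of its size, its handle still up (((horizontal distance between large_half_mid and large_cup below 0.012 m and z of large_half_mid in the frame of large_cup below 0.029 m and angle between large_half_mid's own z axis and vertical below 0.25 rad and value of joint large_lever above 1 rad and horizontal distance between small_half_mid and saucer_top below 0.045 m and distance of small_half_mid from where it was at the start of the episode below 0.015 m and value of joint small_lever above 1.75 rad and distance of small_cup from where it was at the start of the episode below 0.02 m) or (horizontal distance between small_half_mid and small_cup below 0.012 m and z of small_half_mid in the frame of small_cup below 0.025 m and angle between small_half_mid's own z axis and vertical below 0.25 rad and value of joint small_lever above 1 rad and horizontal distance between large_half_mid and saucer_top below 0.045 m and distance of large_half_mid from where it was at the start of the episode below 0.015 m and value of joint large_lever above 1.75 rad and distance of large_cup from where it was at the start of the episode below 0.02 m))), for 0.2 s.
At the end, for the whole second after the job is handed in: The board's half is cut face down in its own size of cup (12 mm of centre, 6 mm of floor, tilt < 0.25 rad), its handle at rest on it (+0.07/-0.1 rad), squeezer flat in the tray; saucer half within 15 mm, other squeezer within 20 mm of their starts, its handle up (((horizontal distance between large_half_mid and large_cup below 0.012 m and z of large_half_mid in the frame of large_cup below 0.029 m and angle between large_half_mid's own z axis and vertical below 0.25 rad and value of joint large_lever between 0.5 and 0.67 rad and velocity of joint large_lever between -0.05 and 0.05 rad/s and angle between large_cup's own z axis and vertical below 0.1 rad and height (world z) of large_cup between 0.02 and 0.032 m and horizontal distance between small_half_mid and saucer_top below 0.045 m and distance of small_half_mid from where it was at the start of the episode below 0.015 m and value of joint small_lever above 1.75 rad and distance of small_cup from where it was at the start of the episode below 0.02 m) or (horizontal distance between small_half_mid and small_cup below 0.012 m and z of small_half_mid in the frame of small_cup below 0.025 m and angle between small_half_mid's own z axis and vertical below 0.25 rad and value of joint small_lever between 0.44 and 0.61 rad and velocity of joint small_lever between -0.05 and 0.05 rad/s and angle between small_cup's own z axis and vertical below 0.1 rad and height (world z) of small_cup between 0.02 and 0.032 m and horizontal distance between large_half_mid and saucer_top below 0.045 m and distance of large_half_mid from where it was at the start of the episode below 0.015 m and value of joint large_lever above 1.75 rad and distance of large_cup from where it was at the start of the episode below 0.02 m))); the robot touches nothing.
It fails at once if the pitcher, the reamer or the canister is knocked away or over (distance of any of pitcher_mid, reamer_mid, canister_mid from where it was at the start of the episode above 0.03 m or angle between any of pitcher_mid, reamer_mid, canister_mid's own z axis and vertical above 0.4 rad).
It fails at once if the spoon is knocked away or over (distance of spoon_mid from where it was at the start of the episode above 0.03 m or angle between spoon_mid's own z axis and vertical above 0.4 rad).
It fails at once if the salt shaker or the steel cup is knocked away or over (distance of any of salt_shaker_mid, steel_cup_mid from where it was at the start of the episode above 0.03 m or angle between any of salt_shaker_mid, steel_cup_mid's own z axis and vertical above 0.4 rad).
It also fails if it takes over 51 s, if anything falls off the work surface, if the arm or the gripper's body presses on something with over 40 N, if the wrist force passes 120 N, or if a joint passes its speed limit or range.

## Working session

There is one attempt and no reset: what is moved stays moved. The work goes in short steps, Python scripts to look and compute and a tool call to move; the robot and the scene stay as the last step left them, time stands still between calls to the robot, and variables do not carry over. Pictures are saved under pics/ and viewed, and the job is handed in when it is done.

Besides the shell and the picture viewer there is one more tool, called after "Emit:" by a JSON object that holds its "name" and its "arguments", one argument or row to a line. drive_tool: Moves the arm, as the interface text tells. Its arguments: {"type":"object","properties":{"motion":{"type":"array","items":{"type":"array"}},"claw":{"type":"number"},"force":{"type":"number"}},"required":["motion"]}

```bash
mkdir -p pics; ls
python3 - <<'E'
from workcell import env
import cv2
print(env.state())
for n in ("scene","top"):
    im=env.grab_frame(n); cv2.imwrite(f"pics/{n}0.png",im[:,:,::-1])
    p=env.camera_params(n); print(n,p)
E
```

```text
pics
{'time_s': 0.0, 'qpos': array([ 7.18484482e+01,  1.83530774e+01,  8.97073458e+01, -1.04029110e-03,
        7.20415362e+01, -1.14436009e+00]), 'qvel': array([-0.0264863 ,  0.03082228, -0.05941723, -0.00264534, -0.08573042,
        0.0926507 ]), 'effort': array([ 4.73903549e-05, -4.12448001e+01, -2.31974941e+01,  7.26208510e-02,
        4.54417686e-02, -1.21231406e-04]), 'ee_pos': array([168.01708115, 549.38275985, 213.09949674]), 'ee_rot': array([-1.79998953e+02,  1.01958793e-01,  7.29931309e+01]), 'force': array([ 0.6115417 , -0.13690323,  0.1482911 ]), 'torque': array([0.03340576, 0.03771058, 0.04931734]), 'gripper_width': 91.20190252215825}
scene {'fov_y': 47.16066529387812, 'cx': 273.56878335518394, 'cy': 207.1866669009118, 'pose': array([[-8.76535446e-01,  3.52092159e-01, -3.28202261e-01,
         9.83202457e+02],
       [ 4.81157814e-01,  6.59555377e-01, -5.77471958e-01,
         8.44416108e+02],
       [ 1.31442179e-02, -6.64091722e-01, -7.47535560e-01,
         1.24680376e+03],
       [ 0.00000000e+00,  0.00000000e+00,  0.00000000e+00,
         1.00000000e+00]])}
top {'fov_y': 45.26373146433376, 'cx': 289.1208153517504, 'cy': 205.82355862834834, 'pose': array([[ 1.40260487e-02, -9.92310822e-01,  1.22973583e-01,
         3.35751592e+02],
       [-9.99643055e-01, -1.11192041e-02,  2.42924985e-02,
        -5.86282212e+01],
       [-2.27383408e-02, -1.23270416e-01, -9.92112580e-01,
         1.30101747e+03],
       [ 0.00000000e+00,  0.00000000e+00,  0.00000000e+00,
         1.00000000e+00]])}
```

View pics/scene0.png

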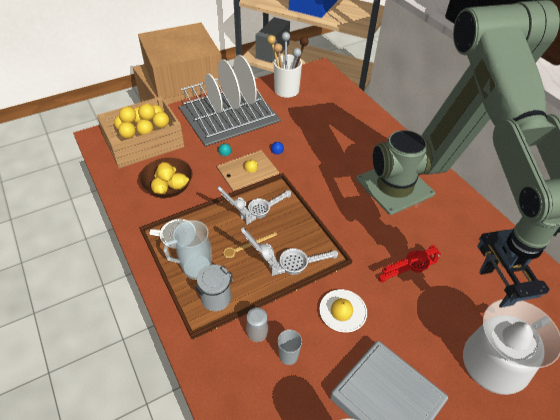

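View pics/top0.png

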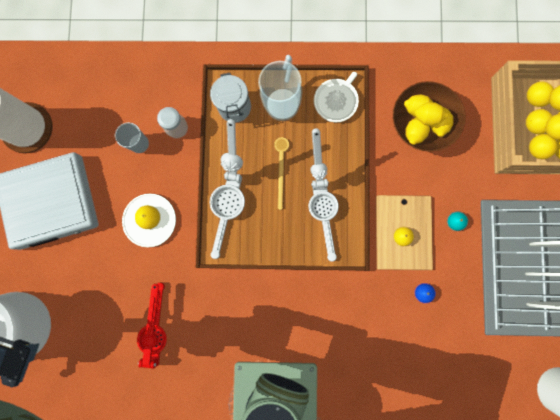

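The board (top view, right, 403,236) holds the smaller-looking half. The saucer half is at (147,217). The right squeezer's cup is at (323,206), the left one's at (228,202). I'll enlarge to measure.

```bash
cat > h.py <<'E'
import numpy as np, cv2
from workcell import env
def ray(n,u,v,p=None):
    p=p or env.camera_params(n); f=210/np.tan(np.radians(p['fov_y']/2))
    T=np.array(p['pose']); d=T[:3,:3]@np.array([(u-p['cx'])/f,(v-p['cy'])/f,1]); return T[:3,3],d
def pz(n,u,v,z,p=None):
    o,d=ray(n,u,v,p); return o+d*(z-o[2])/d[2]
def proj(n,X,p=None):
    p=p or env.camera_params(n); f=210/np.tan(np.radians(p['fov_y']/2)); T=np.array(p['pose'])
    c=T[:3,:3].T@(np.array(X,float)-T[:3,3]); return np.array([p['cx']+f*c[0]/c[2],p['cy']+f*c[1]/c[2]])
def crop(src,u0,v0,u1,v1,s,out):
    im=cv2.imread(src)[v0:v1,u0:u1]; im=cv2.resize(im,None,fx=s,fy=s,interpolation=cv2.INTER_CUBIC)
    for u in range(u0-u0%10+10,u1,10):
        cv2.line(im,((u-u0)*s,0),((u-u0)*s,6 if u%50 else 14),(0,0,255),1)
        if u%20==0: cv2.putText(im,str(u),((u-u0)*s-10,18),0,.35,(0,0,255),1)
    for v in range(v0-v0%10+10,v1,10):
        cv2.line(im,(0,(v-v0)*s),(6,(v-v0)*s),(0,0,255),1)
        if v%20==0: cv2.putText(im,str(v),(8,(v-v0)*s+4),0,.35,(0,0,255),1)
    cv2.imwrite(out,im)
E
python3 - <<'E'
from h import *
crop('pics/top0.png',290,120,440,275,4,'pics/c1.png'.replace('c1','c1'))
crop('pics/scene0.png',190,140,340,280,4,'pics/c2.png')
im=cv2.imread('pics/top0.png'); h=cv2.cvtColor(im,cv2.COLOR_BGR2HSV)
m=cv2.inRange(h,(20,150,120),(35,255,255)); n,l,s,c=cv2.connectedComponentsWithStats(m)
for i in range(1,n):
    if s[i,4]>60: print(s[i],c[i])
E
```

```text
[ 525   81   35   79 2229] [543.50157021 120.24764468]
[ 404   94   49   51 1656] [425.84359903 118.31702899]
[275 138  13  19 118] [281.1779661  144.87288136]
[135 206  25  23 447] [146.94630872 216.85234899]
[393 227  21  20 330] [403.19393939 236.04848485]
```

View pics/c1.png

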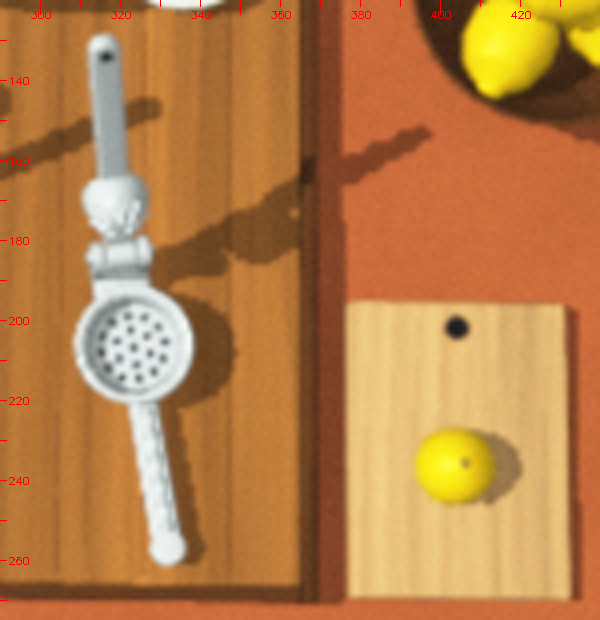

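View pics/c2.png

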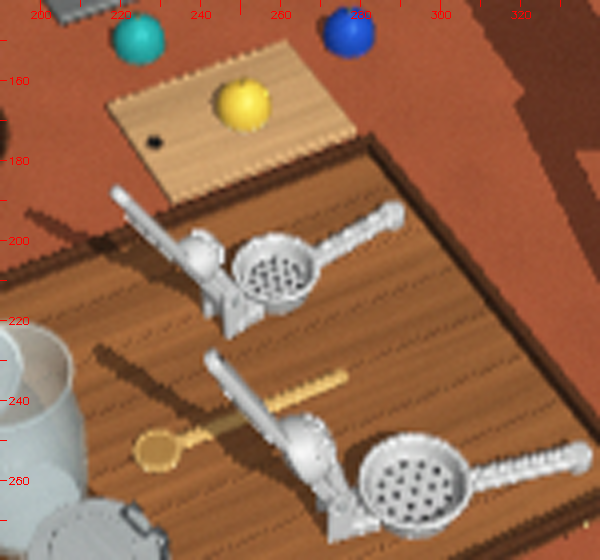

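Run:
```python
from h import *
print('half top',pz('top',403.2,236,31), 'w/o', pz('top',393,236,24)[1]-pz('top',413.5,236,24)[1])
print('half scene',pz('scene',251,166,31))
print('saucer half w',pz('top',135,217,28)[1]-pz('top',160,217,28)[1])
print('cup rim c',pz('top',323.5,205.3,38),'holes',pz('top',323.3,206.5,24),'rimw',pz('top',309,205,38)[1]-pz('top',338.4,205,38)[1])
print('cup scene rim',pz('scene',258,208,38))
print('lower handle end',pz('top',331.8,257,22),pz('scene',289,193,22))
print('hinge',pz('top',319.5,183.5,60))
# upper handle end triangulate
o1,d1=ray('top',315.5,132); o2,d2=ray('scene',219.5,187)
A=np.stack([d1,-d2],1); t=np.linalg.lstsq(A,o2-o1,rcond=None)[0]; a,b=o1+d1*t[0],o2+d2*t[1]; print('bar end',(a+b)/2,np.linalg.norm(a-b))
print('board corners',[pz('top',u,v,12)[:2].round() for u,v in((376,196),(431,196),(377,268),(433,269))])
print('tray edge right', pz('top',376,250,15)[:2], 'spoon', pz('top',281,209,10),pz('top',281,145,10))
```

```text
half top [ 420.07198494 -314.96336951   31.        ] w/o 51.47629571084582
half scene [ 425.29193123 -310.18777454   31.        ]
saucer half w 64.34679380586704
cup rim c [ 494.60797993 -114.46654266   38.        ] holes [ 493.27798602 -114.59333201   24.        ] rimw 74.10217428290466
cup scene rim [ 500.31113181 -110.78245773   38.        ]
lower handle end [ 365.4127311  -136.82298154   22.        ] [ 365.86495442 -134.52112825   22.        ]
hinge [ 546.5162083  -103.22466157   60.        ]
bar end [634.87921546 -89.02450715 223.86130495] 4.300776912282028
board corners [array([ 524., -251.]), array([ 525., -391.]), array([ 339., -252.]), array([ 339., -392.])]
tray edge right [ 384.75265099 -249.07248044] spoon [487.2747925  -6.1577455  10.       ] [656.33410631  -3.44930529  10.        ]
```

Sizes check out: the board's half is about 51 mm, so it is the small one. The saucer half is about 64 mm. The right-hand squeezer (rim about 72 mm) is the small one, its axis at yaw ≈ 9.7°. I'll swing over to the board along an arc.

Emit:
{"name": "drive_tool", "arguments": {
  "motion": [
    [[0.026,-0.03,0.002],[0,0,-0.09]],
    [[0.026,-0.03,0.002],[0,0,-0.09]],
    [[0.026,-0.03,0.002],[0,0,-0.09]],
    [[0.026,-0.03,0.002],[0,0,-0.09]],
    [[0.026,-0.03,0.002],[0,0,-0.09]],
    [[0.026,-0.03,0.002],[0,0,-0.09]],
    [[0.026,-0.03,0.002],[0,0,-0.09]],
    [[0.026,-0.03,0.002],[0,0,-0.09]],
    [[0.026,-0.03,0.002],[0,0,-0.09]],
    [[0.026,-0.03,0.002],[0,0,-0.09]]
  ]
}}

```text
time_s: 0.93
ee_pos: [428.9, 248.0, 233.9]
ee_rot: [-180.0, 0.0, 21.2]
force: [0.1, 0.3, -0.7]
gripper_width: 91.1
```

Emit:
{"name": "drive_tool", "arguments": {
  "motion": [
    [[0.003,-0.036,0],[0,0,-0.09]],
    [[0.003,-0.036,0],[0,0,-0.09]],
    [[0.003,-0.036,0],[0,0,-0.09]],
    [[0.003,-0.036,0],[0,0,-0.09]],
    [[0.003,-0.036,0],[0,0,-0.09]],
    [[0.003,-0.036,0],[0,0,-0.09]],
    [[0.003,-0.036,0],[0,0,-0.09]],
    [[0.003,-0.036,0],[0,0,-0.09]],
    [[0.003,-0.036,0],[0,0,-0.09]],
    [[0.003,-0.036,0],[0,0,-0.09]]
  ]
}}

```text
time_s: 1.77
ee_pos: [457.7, -111.9, 233.8]
ee_rot: [180.0, 0.0, -30.4]
force: [0.1, 0.1, -0.7]
gripper_width: 91.3
```

Emit:
{"name": "drive_tool", "arguments": {
  "motion": [
    [[-0.005,-0.024,0],[0,0,-0.09]],
    [[-0.005,-0.024,0],[0,0,-0.09]],
    [[-0.005,-0.024,0],[0,0,-0.09]],
    [[-0.005,-0.024,0],[0,0,-0.09]],
    [[-0.005,-0.024,0],[0,0,-0.09]],
    [[-0.005,-0.024,0],[0,0,-0.09]],
    [[-0.005,-0.024,0],[0,0,-0.09]],
    [[-0.005,-0.024,0],[0,0,-0.09]],
    [[-0.005,0,0],[0,0,-0.09]],
    [[0,0,0],[0,0,-0.06]]
  ]
}}

```text
time_s: 2.6
ee_pos: [411.9, -303.2, 233.3]
ee_rot: [179.9, 0.1, -80.4]
force: [0.0, -0.3, 0.4]
gripper_width: 90.9
```

Run:
```python
from h import *
s=env.state(); print(s['time_s'],s['ee_pos'],s['ee_rot'],s['qpos'])
p=env.camera_params('wrist'); im=env.grab_frame('wrist'); cv2.imwrite('pics/w1.png',im[:,:,::-1]); print(p)
np.savez('w1.npz',**p)
```

```text
2.6 [ 411.94877768 -303.19515754  233.28072968] [ 1.79912960e+02  5.98492616e-02 -8.03561030e+01] [-3.76261260e+01  1.19191543e+01  9.57234687e+01 -2.44628632e-02
  7.24604016e+01  4.27373248e+01]
{'fov_y': 58.43854185614519, 'cx': 285.301536564295, 'cy': 209.0493232869383, 'pose': array([[ 1.69220025e-01, -9.56876155e-01, -2.36119901e-01,
         4.77301925e+02],
       [-9.85578152e-01, -1.64422918e-01, -4.00101394e-02,
        -2.92437254e+02],
       [-5.38774796e-04,  2.39485133e-01, -9.70899882e-01,
         4.03203221e+02],
       [ 0.00000000e+00,  0.00000000e+00,  0.00000000e+00,
         1.00000000e+00]])}
```

View pics/w1.png

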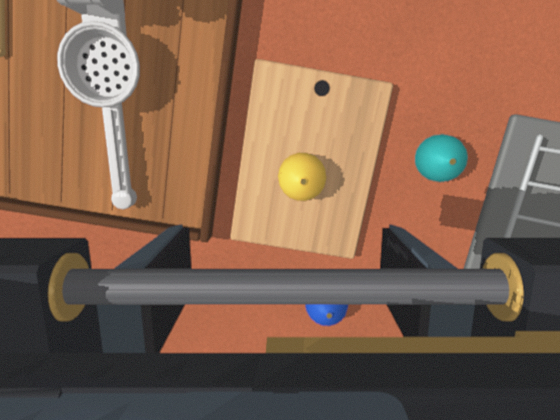

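The wrist view shows the yellow half at (302,177), its nub at (304,182). The small cup is at about (98,64), the handle end at (122,200), and the gripper bar is in front.

Run:
```python
from h import *
p={k:v for k,v in np.load('w1.npz').items()}
im=cv2.imread('pics/w1.png'); h=cv2.cvtColor(im,cv2.COLOR_BGR2HSV)
m=cv2.inRange(h,(20,150,90),(35,255,255)); n,l,s,c=cv2.connectedComponentsWithStats(m)
i=1+np.argmax(s[1:,4]); print(s[i],c[i])
print('nub',pz('',304,182,50,p),'base c',pz('',*c[i],27,p))
# fit: silhouette of a dome approximated by rings
def sil(x,y):
    pts=[]
    for z,r in((12,25),(27,24.5),(35,21.5),(42,16),(47,9),(50,3)):
        for a in np.linspace(0,6.28,40): pts.append(proj('',(x+r*np.cos(a),y+r*np.sin(a),z),p))
    M=np.zeros(m.shape,np.uint8); cv2.fillConvexPoly(M,cv2.convexHull(np.array(pts,np.float32)).astype(np.int32),1); mm=cv2.moments(M,True); return mm['m10']/mm['m00'],mm['m01']/mm['m00'],mm['m00']
x,y=418,-312
for _ in range(5):
    u,v,a=sil(x,y); A=pz('',u,v,27,p); B=pz('',*c[i],27,p); x+=B[0]-A[0]; y+=B[1]-A[1]
print('half',x,y,sil(x,y),s[i,4])
crop('pics/w1.png',40,0,160,220,4,'pics/c3.png')
```

```text
[ 278  153   48   47 1622] [302.08076449 176.09124538]
nub [ 420.55848422 -320.04799727   50.        ] base c [ 422.47607545 -318.84220999   27.        ]
half 420.75528300998144 -319.7716362023442 (301.9384770549672, 176.13161875945536, 1983.0) 1622
```

View pics/c3.png

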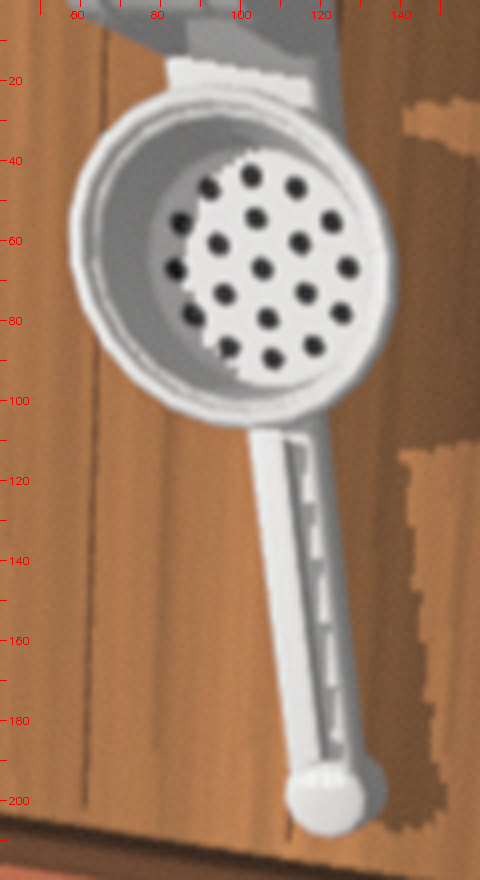

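Run:
```python
from h import *
p={k:v for k,v in np.load('w1.npz').items()}
print('floor c',pz('',105.5,67,24,p),'rim c',pz('',97.5,63,38,p),'hend',pz('',121,198,25,p))
def sil(n,x,y):
    pts=[]
    for z,r in((12,25),(27,24.5),(35,21.5),(42,16),(47,9),(50,3)):
        for a in np.linspace(0,6.28,40): pts.append(proj(n,(x+r*np.cos(a),y+r*np.sin(a),z)))
    M=np.zeros((420,560),np.uint8); cv2.fillConvexPoly(M,cv2.convexHull(np.array(pts,np.float32)).astype(np.int32),1); mm=cv2.moments(M,True); return mm['m10']/mm['m00'],mm['m01']/mm['m00'],mm['m00']
for n,t in (('top',(403.2,236)),('scene',(251,166))):
    x,y=420,-316
    for _ in range(5):
        u,v,a=sil(n,x,y); A=pz(n,u,v,27); B=pz(n,*t,27); x+=B[0]-A[0]; y+=B[1]-A[1]
    print(n,x,y)
```

```text
floor c [ 493.33360109 -115.85717991   24.        ] rim c [ 494.96677432 -114.97162932   38.        ] hend [ 368.21280126 -139.20627774   25.        ]
top 419.3391999815082 -318.55570500737116
scene 420.1865786683944 -315.81513541430354
```

Emit:
{"name": "drive_tool", "arguments": {
  "motion": [
    [[0.004,-0.008,-0.01],[0,0,0]],
    [[0.0045,-0.007,-0.02],[0,0,0]],
    [[0,0,-0.03],[0,0,0]],
    [[0,0,-0.03],[0,0,0]],
    [[0,0,-0.03],[0,0,0]],
    [[0,0,-0.03],[0,0,0]],
    [[0,0,-0.02],[0,0,0]],
    [[0,0,-0.01],[0,0,0]],
    [[0,0,0],[0,0,0]],
    [[0,0,0],[0,0,0]]
  ],
  "claw": 0.9,
  "force": 12
}}

```text
time_s: 3.48
ee_pos: [422.1, -317.3, 53.9]
ee_rot: [180.0, -0.0, -79.9]
force: [0.1, -0.2, 0.7]
gripper_width: 81.9
```

Run:
```python
from h import *
s=env.state(); print(s['time_s'],s['ee_pos'],s['ee_rot'],s['force'],s['gripper_width'])
im=env.grab_frame('wrist'); cv2.imwrite('pics/w2.png',im[:,:,::-1])
```

```text
3.4833 [ 422.08704944 -317.32034414   53.89370646] [ 1.79999290e+02 -3.86481735e-03 -7.99296373e+01] [ 0.13901913 -0.17732859  0.68844922] 81.87249172558491
```

View pics/w2.png

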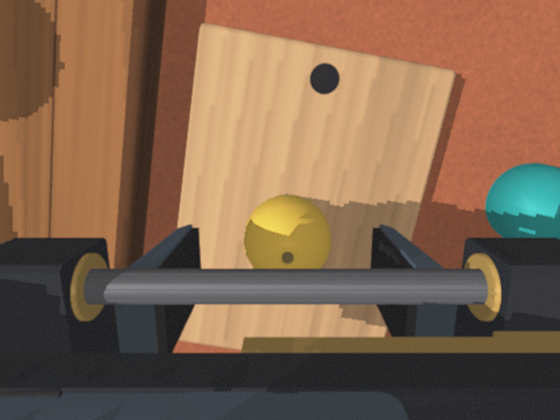

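The half (288,238) is well centred between the fingers. I'll descend and grip.

Emit:
{"name": "drive_tool", "arguments": {
  "motion": [
    [[-0.0015,-0.001,-0.008],[0,0,0]],
    [[0,0,-0.01],[0,0,0]],
    [[0,0,-0.01],[0,0,0]],
    [[0,0,-0.006],[0,0,0]],
    [[0,0,0],[0,0,0]],
    [[0,0,0],[0,0,0]],
    [[0,0,0],[0,0,0]],
    [[0,0,0],[0,0,0]],
    [[0,0,0],[0,0,0]],
    [[0,0,0],[0,0,0]]
  ]
}}

```text
time_s: 4.37
ee_pos: [420.4, -318.3, 20.3]
ee_rot: [-180.0, -0.0, -80.0]
force: [-0.3, 0.6, -0.3]
gripper_width: 82.1
```

Emit:
{"name": "drive_tool", "arguments": {
  "motion": [
    [[0,0,0],[0,0,0]],
    [[0,0,0],[0,0,0]],
    [[0,0,0],[0,0,0]],
    [[0,0,0],[0,0,0]],
    [[0,0,0],[0,0,0]],
    [[0,0,0],[0,0,0]],
    [[0,0,0],[0,0,0]],
    [[0,0,0],[0,0,0]],
    [[0,0,0],[0,0,0]],
    [[0,0,0],[0,0,0]]
  ],
  "claw": 0.4,
  "force": 12
}}

```text
time_s: 5.2
ee_pos: [420.2, -318.1, 20.0]
ee_rot: [-180.0, -0.0, -80.0]
force: [-1.0, -0.8, -0.4]
gripper_width: 49.1
```

Emit:
{"name": "drive_tool", "arguments": {
  "motion": [
    [[0,0,0],[0,0,0]],
    [[0,0,0.004],[0,0,0]],
    [[0,0,0.008],[0,0,0]],
    [[0,0,0.012],[0,0,0]],
    [[0,0,0.016],[0,0,0]],
    [[0,0,0.016],[0,0,0]],
    [[0,0,0.016],[0,0,0]],
    [[0,0,0.008],[0,0,0]],
    [[0,0,0],[0,0,0]],
    [[0,0,0],[0,0,0]]
  ]
}}

```text
time_s: 6.03
ee_pos: [420.2, -318.1, 100.3]
ee_rot: [-180.0, -0.0, -80.0]
force: [0.0, -0.2, 0.1]
gripper_width: 48.7
```

Run:
```python
from h import *
s=env.state(); print(s['time_s'],s['ee_pos'],s['ee_rot'],s['force'],s['gripper_width'])
for n in ('wrist','scene'):
    im=env.grab_frame(n); cv2.imwrite(f'pics/{n}3.png',im[:,:,::-1])
crop('pics/scene3.png',180,80,360,220,4,'pics/c4.png')
```

```text
6.0333 [ 420.187676   -318.14152699  100.26759061] [-1.79971642e+02 -3.74828559e-02 -7.99856133e+01] [ 0.01068546 -0.20923837  0.1399277 ] 48.6844883166425
```

View pics/wrist3.png

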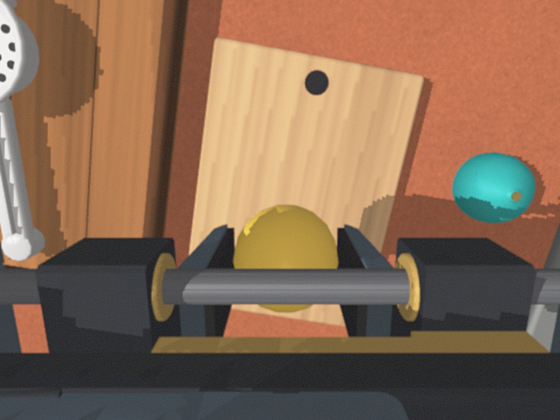

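View pics/c4.png

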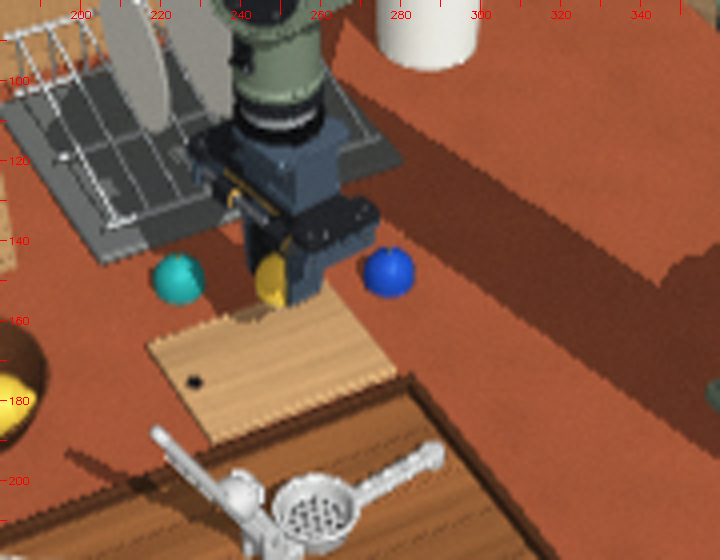

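The half is held, opening 48.7 mm and level. Before moving over the cup I'll check clearance to the raised press.

Run:
```python
from h import *
def tri(a,b):
    o1,d1=ray('top',*a); o2,d2=ray('scene',*b)
    t=np.linalg.lstsq(np.stack([d1,-d2],1),o2-o1,rcond=None)[0]; A,B=o1+d1*t[0],o2+d2*t[1]; return (A+B)/2,np.linalg.norm(A-B)
print('press',tri((319,171),(240,204)))
print('bar end',tri((315.5,131),(219,187)))
```

```text
press (array([ 569.57695147, -100.28057319,  104.53880017]), np.float64(0.21843273814728442))
bar end (array([636.67380521, -88.8750382 , 224.93258767]), np.float64(3.93137784761741))
```

Emit:
{"name": "drive_tool", "arguments": {
  "motion": [
    [[0.007,0.02,0.002],[0,0,0]],
    [[0.007,0.02,0.002],[0,0,0]],
    [[0.007,0.02,0.002],[0,0,0]],
    [[0.007,0.02,0.002],[0,0,0]],
    [[0.007,0.02,0.002],[0,0,0]],
    [[0.007,0.02,0],[0,0,0]],
    [[0.007,0.02,0],[0,0,0]],
    [[0.007,0.02,0],[0,0,0]],
    [[0,0.02,0],[0,0,0]],
    [[0,0,0],[0,0,0]]
  ]
}}

```text
time_s: 6.97
ee_pos: [475.3, -135.1, 108.8]
ee_rot: [179.8, 0.2, -79.8]
force: [0.3, 0.8, -0.5]
gripper_width: 48.4
```

Run:
```python
from h import *
s=env.state(); print(s['time_s'],s['ee_pos'],s['ee_rot'],s['force'],s['gripper_width'])
for n in ('wrist','scene'):
    im=env.grab_frame(n); cv2.imwrite(f'pics/{n}4.png',im[:,:,::-1])
crop('pics/scene4.png',190,110,340,250,4,'pics/c5.png')
```

```text
6.9667 [ 475.25929634 -135.1273341   108.76116405] [ 1.79841112e+02  1.50422309e-01 -7.98269361e+01] [ 0.34142706  0.79208149 -0.48438714] 48.39889681126237
```

View pics/wrist4.png

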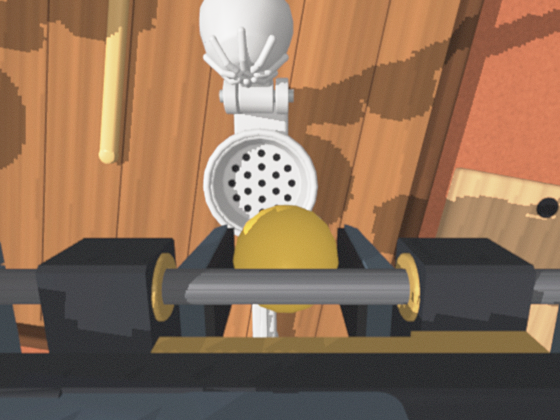

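View pics/c5.png

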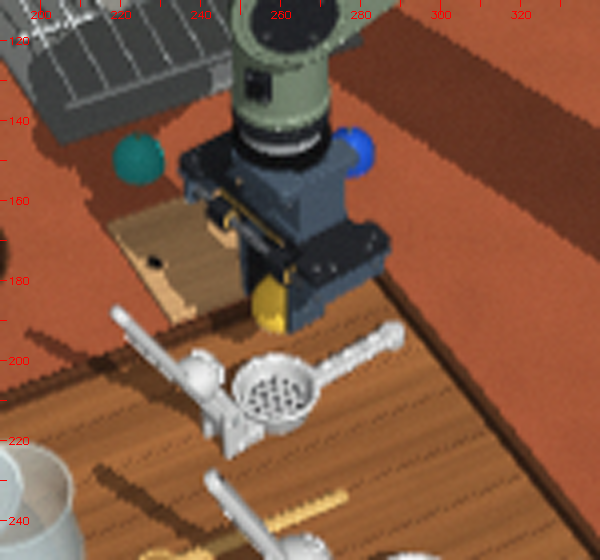

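The wrist view now shows the cup with its centre hole at (262,183), rim spanning 204–316, and the hinge pin at (257,97). I'll re-measure it from here.

Run:
```python
from h import *
p=env.camera_params('wrist')
crop('pics/wrist4.png',190,70,330,240,5,'pics/c6.png')
print('floor',pz('',262,183,24,p),'hinge',pz('',257,97,57,p),'rim',pz('',260.5,185,38,p))
print('rimproj',proj('',(494.3,-115.2,38),p),[proj('',(494.3+a,-115.2+b,38),p).round(1) for a,b in((6,-34.5),(-6,34.5),(34.5,6))])
```

```text
floor [ 494.30193908 -118.42003871   24.        ] hinge [ 548.59402745 -108.60746192   57.        ] rim [ 495.38893016 -118.10443282   38.        ]
rimproj [255.82853619 185.84306335] [array([309.6, 186.2]), array([202. , 185.5]), array([255.1, 131. ])]
```

View pics/c6.png

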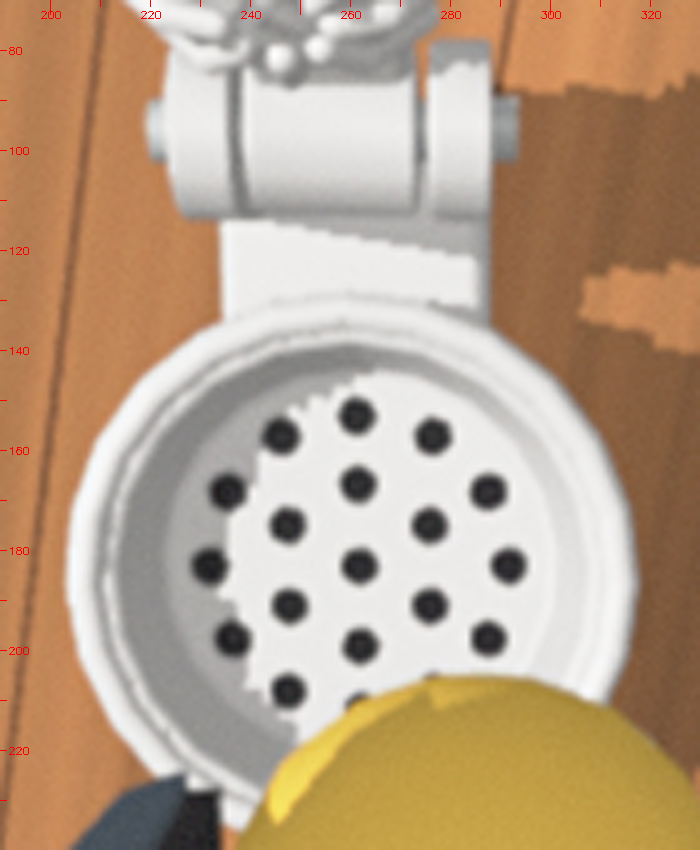

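Run:
```python
from h import *
p=env.camera_params('wrist'); s=env.state(); print(s['ee_pos'],s['ee_rot'][2])
im=cv2.imread('pics/wrist4.png'); h=cv2.cvtColor(im,cv2.COLOR_BGR2HSV)
m=cv2.inRange(h,(18,120,90),(35,255,255)); 
for r in (235,245,255,262): 
    c=np.where(m[r,200:360])[0]+200; print(r,c.min(),c.max(),(c.min()+c.max())/2)
x,y,z=s['ee_pos']
for dz in (0,8,15): print(proj('',(x,y,z+dz),p))
yw=np.radians(s['ee_rot'][2]); a=np.array([np.cos(yw),np.sin(yw),0])
print([proj('',np.array([x,y,z+5])+k*24.3*a,p).round(1) for k in(-1,1)])
```

```text
[ 475.68419911 -137.72806969  109.15926122] -79.8880587369646
235 240 332 286.0
245 236 336 286.0
255 233 337 285.0
262 233 338 285.5
[284.64233387 258.07308916]
[284.61485402 264.43483062]
[284.588703   270.48894093]
[array([232.8, 261.9]), array([336.5, 262.1])]
```

Allowing for the arm still settling when that picture was taken, all views agree on a cup centre at about (494.2, -115.4). I'll go over it and down.

Emit:
{"name": "drive_tool", "arguments": {
  "motion": [
    [[0.005,0.006,0],[0,0,0]],
    [[0.006,0.0077,0],[0,0,0]],
    [[0.005,0.006,0],[0,0,0]],
    [[0.002,0.003,-0.005],[0,0,0]],
    [[0,0,-0.01],[0,0,0]],
    [[0,0,-0.015],[0,0,0]],
    [[0,0,-0.015],[0,0,0]],
    [[0,0,-0.01],[0,0,0]],
    [[0,0,-0.008],[0,0,0]],
    [[0,0,0],[0,0,0]]
  ]
}}

```text
time_s: 7.9
ee_pos: [492.8, -115.2, 45.0]
ee_rot: [179.8, 0.1, -80.0]
force: [-0.1, 0.2, -0.1]
gripper_width: 48.5
```

Emit:
{"name": "drive_tool", "arguments": {
  "motion": [
    [[0,0,-0.002],[0,0,0]],
    [[0,0,-0.002],[0,0,0]],
    [[0,0,-0.001],[0,0,0]],
    [[0,0,0],[0,0,0]],
    [[0,0,0],[0,0,0]],
    [[0,0,0],[0,0,0]],
    [[0,0,0],[0,0,0]],
    [[0,0,0],[0,0,0]],
    [[0,0,0],[0,0,0]],
    [[0,0,0],[0,0,0]]
  ]
}}

```text
time_s: 8.73
ee_pos: [494.2, -115.5, 42.0]
ee_rot: [-180.0, -0.0, -80.0]
force: [0.5, -0.5, 0.2]
gripper_width: 48.5
```

Run:
```python
from h import *
s=env.state(); print(s['time_s'],s['ee_pos'],s['ee_rot'],s['force'],s['gripper_width'])
for n in ('wrist','scene'):
    im=env.grab_frame(n); cv2.imwrite(f'pics/{n}5.png',im[:,:,::-1])
crop('pics/scene5.png',190,110,340,250,4,'pics/c7.png')
```

```text
8.7333 [ 494.19393802 -115.4500338    42.02171055] [-1.79995480e+02 -8.26747345e-03 -7.99875273e+01] [ 0.46114289 -0.45817283  0.19893352] 48.46740348062997
```

View pics/wrist5.png

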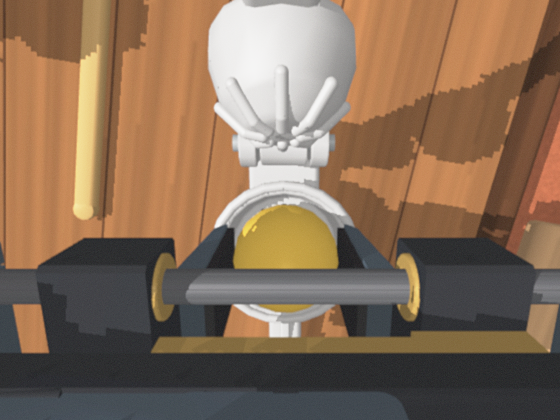

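View pics/c7.png

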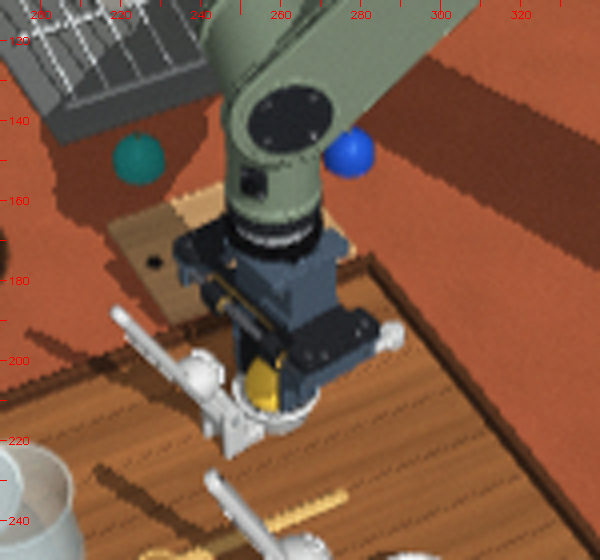

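Run:
```python
from h import *
p=env.camera_params('wrist'); s=env.state(); print(s['ee_pos'])
for k in (-35,0,35): print(k,proj('',(494.2+k*.985,-115.4+k*.174,38),p))
```

```text
[ 494.14889364 -115.39944354   41.97117133]
-35 [284.47880128 319.20211954]
0 [284.56264444 255.04658808]
35 [284.65441166 184.82768722]
```

The rim prediction (rows 185–319) matches what I see (183–322), so it's centred. I'll lower 1.5 mm, release and rise.

Emit:
{"name": "drive_tool", "arguments": {
  "motion": [
    [[0,0,-0.001],[0,0,0]],
    [[0,0,-0.0005],[0,0,0]],
    [[0,0,0],[0,0,0]],
    [[0,0,0],[0,0,0]],
    [[0,0,0],[0,0,0]],
    [[0,0,0],[0,0,0]],
    [[0,0,0],[0,0,0]],
    [[0,0,0],[0,0,0]],
    [[0,0,0],[0,0,0]],
    [[0,0,0],[0,0,0]]
  ]
}}

```text
time_s: 9.67
ee_pos: [494.2, -115.4, 40.5]
ee_rot: [-180.0, -0.0, -80.0]
force: [-0.1, -0.2, -0.5]
gripper_width: 48.6
```

Emit:
{"name": "drive_tool", "arguments": {
  "motion": [
    [[0,0,0],[0,0,0]],
    [[0,0,0],[0,0,0]],
    [[0,0,0],[0,0,0]],
    [[0,0,0],[0,0,0]],
    [[0,0,0],[0,0,0]],
    [[0,0,0],[0,0,0]],
    [[0,0,0],[0,0,0]],
    [[0,0,0],[0,0,0]],
    [[0,0,0],[0,0,0]],
    [[0,0,0],[0,0,0]]
  ],
  "claw": 0.75
}}

```text
time_s: 10.5
ee_pos: [494.2, -115.4, 40.5]
ee_rot: [180.0, -0.0, -80.0]
force: [0.0, -0.3, -0.5]
gripper_width: 68.1
```

Emit:
{"name": "drive_tool", "arguments": {
  "motion": [
    [[0,0,0.01],[0,0,0]],
    [[0,0,0.02],[0,0,0]],
    [[-0.005,0,0.025],[0,0,0]],
    [[-0.008,0,0.025],[0,0,0]],
    [[-0.01,0,0.03],[0,0,0]],
    [[-0.01,0,0.03],[0,0,0]],
    [[-0.005,0,0.03],[0,0,0]],
    [[-0.002,0,0.02],[0,0,0]],
    [[0,0,0.01],[0,0,0]],
    [[0,0,0],[0,0,0]]
  ]
}}

```text
time_s: 11.33
ee_pos: [455.4, -115.8, 243.3]
ee_rot: [-179.7, -0.2, -80.0]
force: [-0.1, -0.3, 0.1]
gripper_width: 68.6
```

Emit:
{"name": "drive_tool", "arguments": {
  "motion": [
    [[0,0,0],[0,0,0]],
    [[0,0,0],[0,0,0]],
    [[0,0,0],[0,0,0]],
    [[0,0,0],[0,0,0]],
    [[0,0,0],[0,0,0]],
    [[0,0,0],[0,0,0]],
    [[0,0,0],[0,0,0]],
    [[0,0,0],[0,0,0]],
    [[0,0,0],[0,0,0]],
    [[0,0,0],[0,0,0]]
  ]
}}

```text
time_s: 12.17
ee_pos: [454.2, -115.4, 240.5]
ee_rot: [-180.0, -0.0, -80.0]
force: [0.5, -0.3, 0.6]
gripper_width: 68.3
```

Run:
```python
from h import *
s=env.state(); print(s['time_s'],s['ee_pos'],s['ee_rot'],s['force'],s['gripper_width'])
p=env.camera_params('wrist'); np.savez('w6.npz',**p)
for n in ('wrist','scene','top'):
    im=env.grab_frame(n); cv2.imwrite(f'pics/{n}6.png',im[:,:,::-1])
crop('pics/scene6.png',190,160,340,250,5,'pics/c8.png')
crop('pics/top6.png',290,120,370,270,4,'pics/c9.png')
for k in (-35,0,35): print(k,proj('',(494.2+k*.985,-115.4+k*.174,38),p))
for k in (-25,0,25): print(k,proj('',(494.2+k*.985,-115.4+k*.174,24),p))
print('nub',proj('',(494.2,-115.4,62),p))
```

```text
12.1667 [ 454.15105474 -115.44237343  240.50201189] [-1.79998350e+02 -7.24657177e-03 -7.99872395e+01] [ 0.47906399 -0.31772721  0.58853336] 68.27640023981641
-35 [291.76389006 180.26474613]
0 [291.97053033 144.93316628]
35 [292.1867414  107.96516041]
-25 [291.58531839 168.46168817]
0 [291.72487658 143.93981572]
25 [291.86885546 118.64118152]
nub [292.43672718 146.81832745]
```

View pics/wrist6.png

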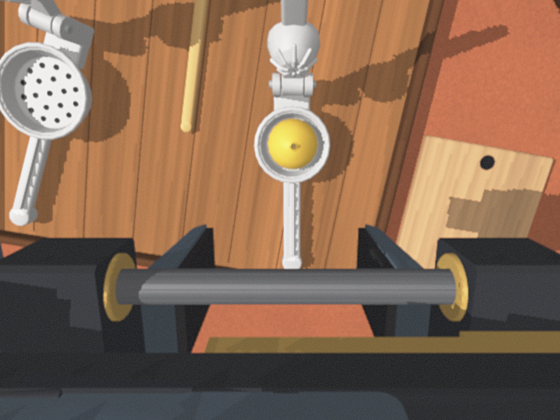

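View pics/c8.png

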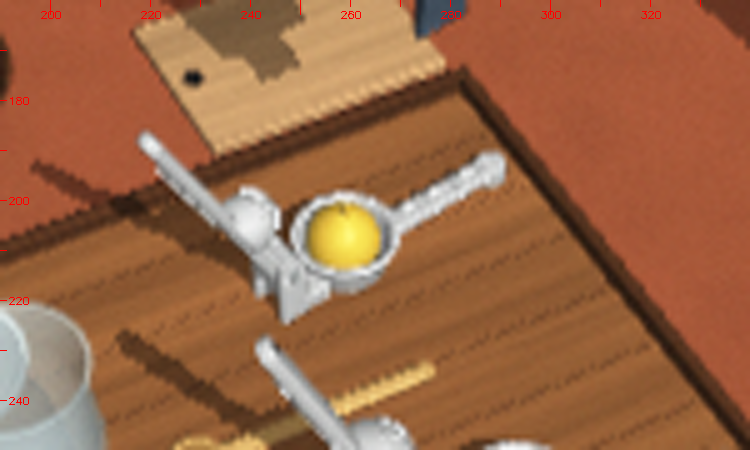

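View pics/c9.png

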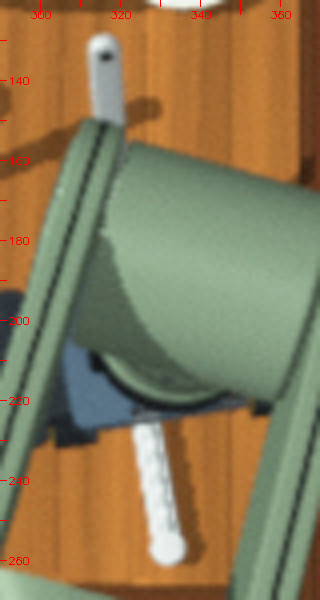

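The half is seated. Its nub is at (293,146), predicted (292,147), and it is concentric with the rim. Next I'll move above the raised handle, grip expected near (625,-92,200).

Emit:
{"name": "drive_tool", "arguments": {
  "motion": [
    [[0.01,0.002,0.01],[0,0,0]],
    [[0.02,0.003,0.01],[0,0,0]],
    [[0.025,0.003,0],[0,0,0]],
    [[0.025,0.003,0],[0,0,0]],
    [[0.025,0.003,0],[0,0,0]],
    [[0.025,0.003,0],[0,0,0]],
    [[0.02,0.003,0],[0,0,0]],
    [[0.015,0.002,0],[0,0,0]],
    [[0.006,0.001,0],[0,0,0]],
    [[0,0,0],[0,0,0]]
  ]
}}

```text
time_s: 13.15
ee_pos: [626.0, -92.2, 259.7]
ee_rot: [180.0, 0.0, -80.0]
force: [-0.7, -0.5, -0.2]
gripper_width: 68.5
```

Emit:
{"name": "drive_tool", "arguments": {
  "motion": [
    [[0,0,0],[0,0,0]],
    [[0,0,0],[0,0,0]],
    [[0,0,0],[0,0,0]],
    [[0,0,0],[0,0,0]],
    [[0,0,0],[0,0,0]],
    [[0,0,0],[0,0,0]],
    [[0,0,0],[0,0,0]],
    [[0,0,0],[0,0,0]],
    [[0,0,0],[0,0,0]],
    [[0,0,0],[0,0,0]]
  ]
}}

```text
time_s: 13.98
ee_pos: [625.2, -92.4, 260.4]
ee_rot: [180.0, -0.0, -80.0]
force: [-0.3, 0.1, -1.7]
gripper_width: 68.8
```

Run:
```python
from h import *
s=env.state(); print(s['time_s'],s['ee_pos'],s['ee_rot'],s['force'],s['gripper_width'])
p=env.camera_params('wrist'); np.savez('w7.npz',**p)
for n in ('wrist','scene'):
    im=env.grab_frame(n); cv2.imwrite(f'pics/{n}7.png',im[:,:,::-1])
crop('pics/scene7.png',160,100,310,240,5,'pics/c10.png')
print('end',proj('',(549.4+88*.985,-105.6+88*.174,224),p))
```

```text
13.9833 [625.15620743 -92.42203549 260.43640907] [ 1.79994810e+02 -4.64547253e-03 -7.99832216e+01] [-0.25266387  0.08021662 -1.66202384] 68.79530561757582
end [284.3439344  216.30658223]
```

View pics/wrist7.png

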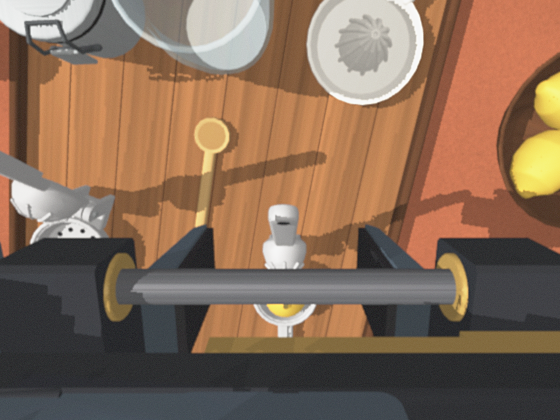

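View pics/c10.png

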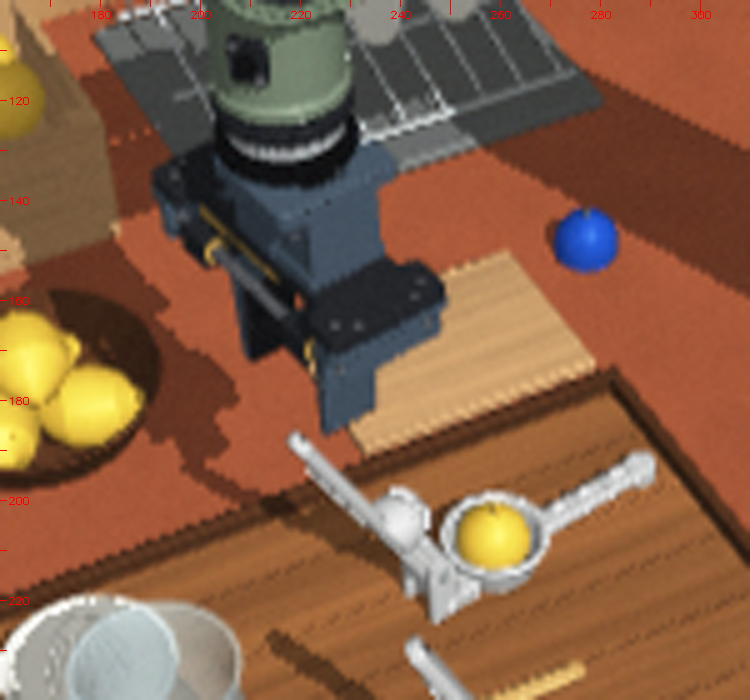

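The bar end is at (283,215), predicted (284,216), and centred between the fingers. I'll descend 79 mm and grip lightly.

Emit:
{"name": "drive_tool", "arguments": {
  "motion": [
    [[0,0,-0.008],[0,0,0]],
    [[0,0,-0.014],[0,0,0]],
    [[0,0,-0.014],[0,0,0]],
    [[0,0,-0.014],[0,0,0]],
    [[0,0,-0.014],[0,0,0]],
    [[0,0,-0.01],[0,0,0]],
    [[0,0,-0.005],[0,0,0]],
    [[0,0,0],[0,0,0]],
    [[0,0,0],[0,0,0]],
    [[0,0,0],[0,0,0]]
  ]
}}

```text
time_s: 14.92
ee_pos: [625.7, -92.5, 182.3]
ee_rot: [-179.9, -0.0, -80.0]
force: [0.1, -0.2, 0.1]
gripper_width: 68.6
```

Emit:
{"name": "drive_tool", "arguments": {
  "motion": [
    [[0,0,0],[0,0,0]],
    [[0,0,0],[0,0,0]],
    [[0,0,0],[0,0,0]],
    [[0,0,0],[0,0,0]],
    [[0,0,0],[0,0,0]],
    [[0,0,0],[0,0,0]],
    [[0,0,0],[0,0,0]],
    [[0,0,0],[0,0,0]],
    [[0,0,0],[0,0,0]],
    [[0,0,0],[0,0,0]]
  ],
  "claw": 0.1,
  "force": 6
}}

```text
time_s: 15.75
ee_pos: [625.2, -92.1, 181.4]
ee_rot: [-180.0, 0.0, -80.0]
force: [0.6, 1.6, 0.4]
gripper_width: 18.2
```

Run:
```python
from h import *
s=env.state(); print(s['time_s'],s['ee_pos'],s['ee_rot'],s['force'],s['gripper_width'])
for n in ('wrist','scene'):
    im=env.grab_frame(n); cv2.imwrite(f'pics/{n}8.png',im[:,:,::-1])
crop('pics/scene8.png',160,100,310,240,5,'pics/c11.png')
L=165.1; ph=np.radians(np.linspace(27.8,-52.4,41)); a=L*np.sin(ph); z=L*np.cos(ph)
for da,dz in zip(np.diff(a),np.diff(z)): print(round(da*.985,1),round(da*.174,1),round(dz,1),end=' | ')
```

```text
15.75 [625.17198534 -92.07713536 181.43453979] [-1.79997221e+02  3.44801268e-02 -7.99959525e+01] [0.61425978 1.60432536 0.40400229] 18.228608564518332
-5.1 -0.9 2.6 | -5.2 -0.9 2.4 | -5.2 -0.9 2.2 | -5.3 -0.9 2.0 | -5.4 -1.0 1.9 | -5.4 -1.0 1.7 | -5.5 -1.0 1.5 | -5.5 -1.0 1.3 | -5.6 -1.0 1.1 | -5.6 -1.0 0.9 | -5.7 -1.0 0.7 | -5.7 -1.0 0.5 | -5.7 -1.0 0.3 | -5.7 -1.0 0.1 | -5.7 -1.0 -0.1 | -5.7 -1.0 -0.3 | -5.7 -1.0 -0.5 | -5.6 -1.0 -0.7 | -5.6 -1.0 -0.9 | -5.6 -1.0 -1.1 | -5.5 -1.0 -1.3 | -5.5 -1.0 -1.5 | -5.4 -1.0 -1.7 | -5.4 -0.9 -1.9 | -5.3 -0.9 -2.1 | -5.2 -0.9 -2.3 | -5.1 -0.9 -2.5 | -5.1 -0.9 -2.7 | -5.0 -0.9 -2.8 | -4.9 -0.9 -3.0 | -4.8 -0.8 -3.2 | -4.6 -0.8 -3.3 | -4.5 -0.8 -3.5 | -4.4 -0.8 -3.7 | -4.3 -0.8 -3.8 | -4.1 -0.7 -4.0 | -4.0 -0.7 -4.1 | -3.9 -0.7 -4.3 | -3.7 -0.7 -4.4 | -3.6 -0.6 -4.5 |
```

View pics/c11.png

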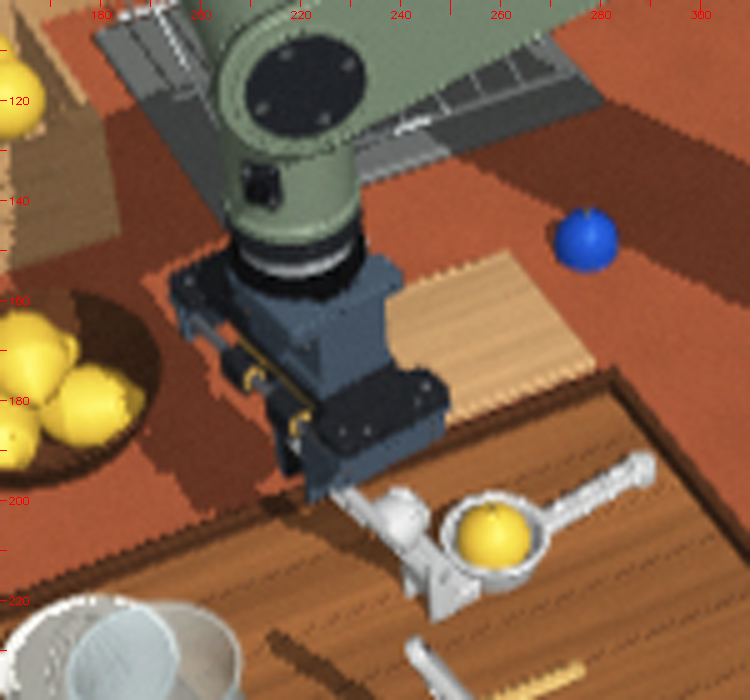

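View pics/wrist8.png

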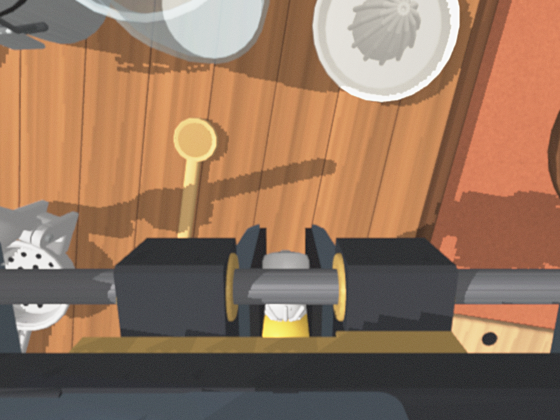

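The bar is gripped, opening 18.2 mm (bar width 18). I'll follow the arc in steps, watching the force.

Emit:
{"name": "drive_tool", "arguments": {
  "motion": [
    [[-0.0051,-0.0009,0.0026],[0,0,0]],
    [[-0.0052,-0.0009,0.0024],[0,0,0]],
    [[-0.0052,-0.0009,0.0022],[0,0,0]],
    [[-0.0053,-0.0009,0.002],[0,0,0]],
    [[-0.0054,-0.001,0.0019],[0,0,0]],
    [[-0.0054,-0.001,0.0017],[0,0,0]],
    [[-0.0055,-0.001,0.0015],[0,0,0]],
    [[-0.0055,-0.001,0.0013],[0,0,0]],
    [[-0.0056,-0.001,0.0011],[0,0,0]],
    [[-0.0056,-0.001,0.0009],[0,0,0]]
  ]
}}

```text
time_s: 16.68
ee_pos: [571.0, -102.1, 199.5]
ee_rot: [-180.0, -0.0, -80.0]
force: [0.5, 1.3, 1.4]
gripper_width: 18.2
```

Run:
```python
from h import *
s=env.state(); print(s['time_s'],s['ee_pos'],s['force'],s['torque'],s['gripper_width'])
for n in ('scene',):
    im=env.grab_frame(n); cv2.imwrite(f'pics/{n}9.png',im[:,:,::-1])
crop('pics/scene9.png',160,120,310,240,5,'pics/c12.png')
```

```text
16.6833 [ 570.99506235 -102.1033417   199.52673368] [0.54701446 1.25188422 1.38682214] [ 0.40430915 -0.18304133 -0.0741652 ] 18.19513712066022
```

View pics/c12.png

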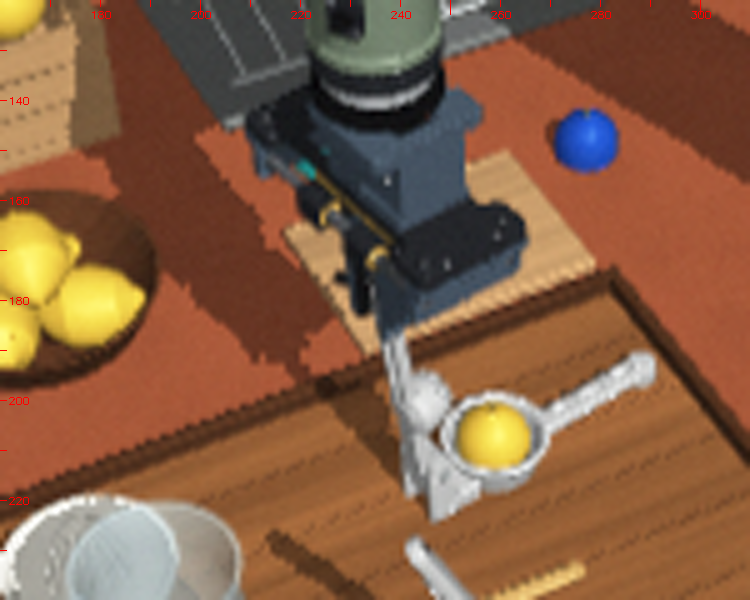

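The handle follows, forces are tiny, and the squeezer hasn't moved. I'll continue.

Emit:
{"name": "drive_tool", "arguments": {
  "motion": [
    [[-0.0057,-0.001,0.0007],[0,0,0]],
    [[-0.0057,-0.001,0.0005],[0,0,0]],
    [[-0.0057,-0.001,0.0003],[0,0,0]],
    [[-0.0057,-0.001,0.0001],[0,0,0]],
    [[-0.0057,-0.001,-0.0001],[0,0,0]],
    [[-0.0057,-0.001,-0.0003],[0,0,0]],
    [[-0.0057,-0.001,-0.0005],[0,0,0]],
    [[-0.0056,-0.001,-0.0007],[0,0,0]],
    [[-0.0056,-0.001,-0.0009],[0,0,0]],
    [[-0.0056,-0.001,-0.0011],[0,0,0]]
  ]
}}

```text
time_s: 17.57
ee_pos: [513.9, -112.1, 197.0]
ee_rot: [180.0, -0.0, -80.0]
force: [0.9, 2.7, 4.5]
gripper_width: 18.0
```

Emit:
{"name": "drive_tool", "arguments": {
  "motion": [
    [[-0.0055,-0.001,-0.0013],[0,0,0]],
    [[-0.0055,-0.001,-0.0015],[0,0,0]],
    [[-0.0054,-0.001,-0.0017],[0,0,0]],
    [[-0.0054,-0.0009,-0.0019],[0,0,0]],
    [[-0.0053,-0.0009,-0.0021],[0,0,0]],
    [[-0.0052,-0.0009,-0.0023],[0,0,0]],
    [[-0.0051,-0.0009,-0.0025],[0,0,0]],
    [[-0.0051,-0.0009,-0.0027],[0,0,0]],
    [[-0.005,-0.0009,-0.0028],[0,0,0]],
    [[-0.0049,-0.0009,-0.003],[0,0,0]]
  ]
}}

```text
time_s: 18.4
ee_pos: [461.3, -121.4, 174.8]
ee_rot: [179.9, 0.0, -80.0]
force: [-2.0, 3.0, 4.1]
gripper_width: 18.3
```

Run:
```python
from h import *
s=env.state(); print(s['time_s'],s['ee_pos'],s['force'],s['torque'],s['gripper_width'])
for n in ('scene','wrist'):
    im=env.grab_frame(n); cv2.imwrite(f'pics/{n}10.png',im[:,:,::-1])
crop('pics/scene10.png',190,120,340,240,5,'pics/c13.png')
```

```text
18.4 [ 461.25066828 -121.36031308  174.75096196] [-2.03561862  3.04464929  4.12675441] [0.49235351 0.39639201 0.03640225] 18.288540322707995
```

View pics/c13.png

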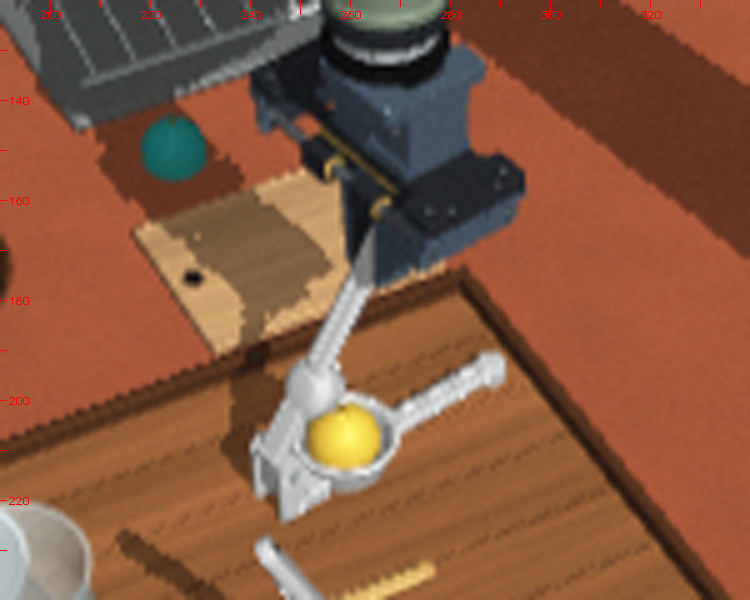

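View pics/wrist10.png

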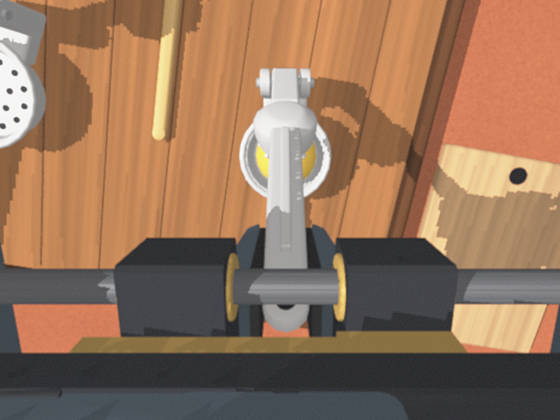

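θ is about 0.97, the half is still seated and the squeezer hasn't moved. Now the last section, down to about 0.62.

Emit:
{"name": "drive_tool", "arguments": {
  "motion": [
    [[-0.0048,-0.0008,-0.0032],[0,0,0]],
    [[-0.0046,-0.0008,-0.0033],[0,0,0]],
    [[-0.0045,-0.0008,-0.0035],[0,0,0]],
    [[-0.0044,-0.0008,-0.0037],[0,0,0]],
    [[-0.0043,-0.0008,-0.0038],[0,0,0]],
    [[-0.0041,-0.0007,-0.004],[0,0,0]],
    [[-0.004,-0.0007,-0.0041],[0,0,0]],
    [[-0.0039,-0.0007,-0.0043],[0,0,0]],
    [[-0.0037,-0.0007,-0.0044],[0,0,0]],
    [[-0.0036,-0.0006,-0.0045],[0,0,0]]
  ]
}}

```text
time_s: 19.33
ee_pos: [419.5, -128.8, 135.8]
ee_rot: [179.9, 0.0, -80.0]
force: [-3.7, 2.1, 3.0]
gripper_width: 18.2
```

Emit:
{"name": "drive_tool", "arguments": {
  "motion": [
    [[0,0,0],[0,0,0]],
    [[0,0,0],[0,0,0]],
    [[0,0,0],[0,0,0]],
    [[0,0,0],[0,0,0]],
    [[0,0,0],[0,0,0]],
    [[0,0,0],[0,0,0]],
    [[0,0,0],[0,0,0]],
    [[0,0,0],[0,0,0]],
    [[0,0,0],[0,0,0]],
    [[0,0,0],[0,0,0]]
  ]
}}

```text
time_s: 20.17
ee_pos: [420.3, -128.7, 136.5]
ee_rot: [180.0, -0.0, -80.0]
force: [-4.5, 0.7, 1.3]
gripper_width: 17.8
```

Run:
```python
from h import *
s=env.state(); print(s['time_s'],s['ee_pos'],s['force'],s['torque'],s['gripper_width'])
for n in ('scene','wrist'):
    im=env.grab_frame(n); cv2.imwrite(f'pics/{n}11.png',im[:,:,::-1])
crop('pics/scene11.png',190,120,340,240,5,'pics/c14.png')
```

```text
20.1667 [ 420.31691426 -128.74195512  136.49725557] [-4.5416761   0.69730641  1.33396463] [0.0475926  1.01153953 0.09728219] 17.78536543185358
```

View pics/c14.png

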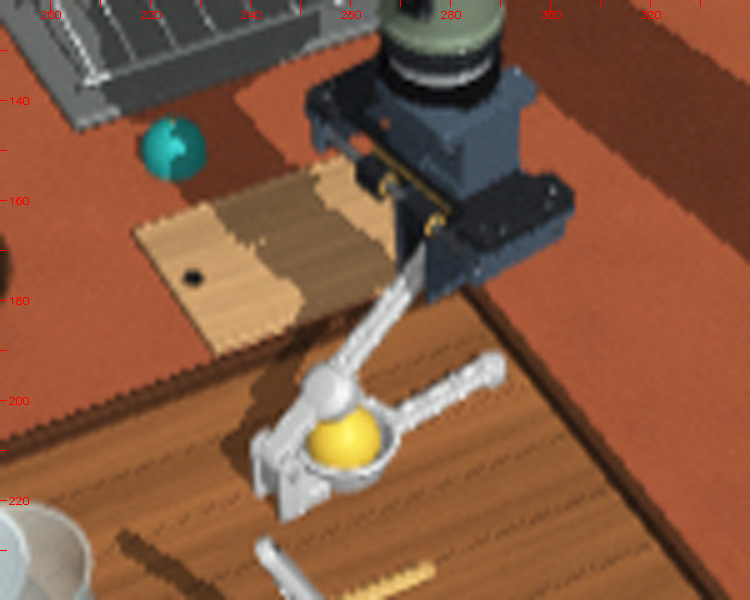

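The gripper position implies θ ≈ 0.62, just above contact. I'll release in place and let it sink, then check.

Emit:
{"name": "drive_tool", "arguments": {
  "motion": [
    [[0,0,0],[0,0,0]],
    [[0,0,0],[0,0,0]],
    [[0,0,0],[0,0,0]],
    [[0,0,0],[0,0,0]],
    [[0,0,0],[0,0,0]],
    [[0,0,0],[0,0,0]],
    [[0,0,0],[0,0,0]],
    [[0,0,0],[0,0,0]],
    [[0,0,0],[0,0,0]],
    [[0,0,0],[0,0,0]]
  ],
  "claw": 0.6
}}

```text
time_s: 21.1
ee_pos: [420.4, -128.7, 136.5]
ee_rot: [-180.0, -0.0, -80.0]
force: [-0.2, -0.8, 0.2]
gripper_width: 55.0
```

Emit:
{"name": "drive_tool", "arguments": {
  "motion": [
    [[0,0,0.005],[0,0,0]],
    [[0,0,0.01],[0,0,0]],
    [[0,0,0.015],[0,0,0]],
    [[0,0,0.02],[0,0,0]],
    [[-0.005,0,0.02],[0,0,0]],
    [[-0.01,0,0.02],[0,0,0]],
    [[-0.01,0,0.02],[0,0,0]],
    [[-0.01,0,0.02],[0,0,0]],
    [[-0.01,0,0.01],[0,0,0]],
    [[-0.005,0,0],[0,0,0]]
  ]
}}

```text
time_s: 21.93
ee_pos: [370.4, -129.1, 278.8]
ee_rot: [-179.8, -0.2, -80.0]
force: [1.6, -0.3, 0.2]
gripper_width: 54.9
```

Emit:
{"name": "drive_tool", "arguments": {
  "motion": [
    [[0,0,0],[0,0,0]],
    [[0,0,0],[0,0,0]],
    [[0,0,0],[0,0,0]],
    [[0,0,0],[0,0,0]],
    [[0,0,0],[0,0,0]],
    [[0,0,0],[0,0,0]],
    [[0,0,0],[0,0,0]],
    [[0,0,0],[0,0,0]],
    [[0,0,0],[0,0,0]],
    [[0,0,0],[0,0,0]]
  ]
}}

```text
time_s: 22.77
ee_pos: [370.4, -128.7, 276.5]
ee_rot: [-180.0, -0.0, -80.0]
force: [-0.3, 0.3, -0.4]
gripper_width: 54.8
```

Run:
```python
from h import *
s=env.state(); print(s['time_s'],s['ee_pos'],s['force'],s['gripper_width'])
p=env.camera_params('wrist'); np.savez('w12.npz',**p)
for n in ('scene','wrist','top'):
    im=env.grab_frame(n); cv2.imwrite(f'pics/{n}12.png',im[:,:,::-1])
crop('pics/scene12.png',190,140,340,240,5,'pics/c15.png')
crop('pics/top12.png',290,150,370,270,4,'pics/c16.png')
for th in (.44,.54,.61,.7):
    b=np.array([-np.cos(th),np.sin(th)]);o=np.array([np.sin(th),np.cos(th)]); g=194*b+6*o
    X=(549.4+g[0]*.985,-105.6+g[0]*.174,54+g[1]); print(th,np.round(X),proj('scene',X).round(1),proj('',X,p).round(1))
```

```text
22.7667 [ 370.41273778 -128.72746757  276.48170892] [-0.27125766  0.25199544 -0.39976491] 54.834543107487626
0.44 [ 379. -136.  142.] [286.7 169.2] [295.  190.3]
0.54 [ 389. -134.  159.] [284.6 166.8] [295.6 182.2]
0.61 [ 396. -133.  170.] [282.9 165.3] [296.1 174.4]
0.7 [ 407. -131.  184.] [280.4 163.7] [296.8 161.6]
```

View pics/c15.png

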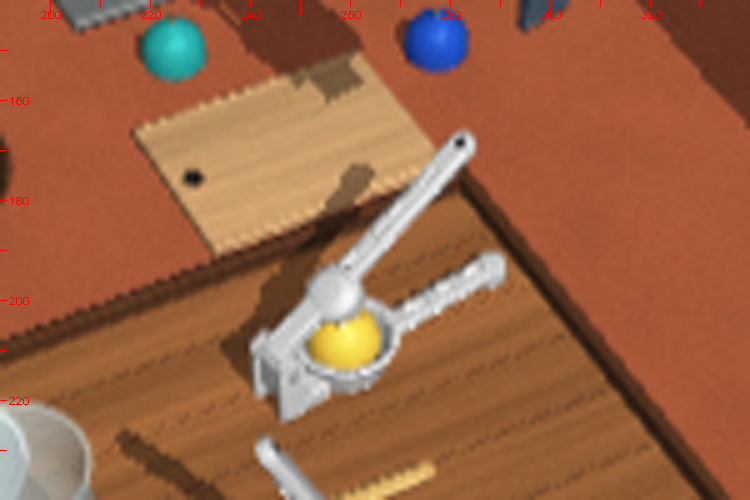

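View pics/wrist12.png

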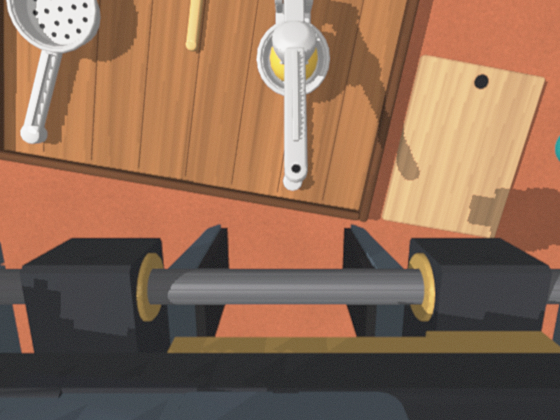

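The handle end is at about (284,167) in the scene view. The prediction for 0.54 rad is (284.6,166.8), so the press rests on the fruit. I'll wait briefly to confirm nothing moves and compare everything else with the start.

Emit:
{"name": "drive_tool", "arguments": {
  "motion": [
    [[0,0,0.005],[0,0,0]],
    [[-0.005,0,0.01],[0,0,0]],
    [[-0.01,0,0.01],[0,0,0]],
    [[-0.005,0,0.01],[0,0,0]],
    [[0,0,0],[0,0,0]],
    [[0,0,0],[0,0,0]],
    [[0,0,0],[0,0,0]],
    [[0,0,0],[0,0,0]],
    [[0,0,0],[0,0,0]],
    [[0,0,0],[0,0,0]]
  ]
}}

```text
time_s: 23.75
ee_pos: [350.4, -128.7, 311.0]
ee_rot: [179.9, 0.0, -80.0]
force: [0.1, -0.7, 0.2]
gripper_width: 54.8
```

Run:
```python
from h import *
s=env.state(); print(s['time_s'],s['ee_pos'],s['force'])
im=env.grab_frame('scene')[:,:,::-1]; cv2.imwrite('pics/scene13.png',im)
a=cv2.imread('pics/scene12.png'); b=cv2.imread('pics/scene0.png')
d=cv2.absdiff(a,im.copy()).max(2); print('changed in squeezer',(d[150:235,235:300]>40).sum(), d[150:235,235:300].max())
d0=cv2.absdiff(b,im.copy()).max(2); m=(d0>50).astype(np.uint8)
n,l,st,c=cv2.connectedComponentsWithStats(m)
print([tuple(x) for x in st[1:] if x[4]>15 and x[0]<370 and x[1]>130])
crop('pics/scene13.png',230,150,310,230,8,'pics/c17.png')
```

```text
23.75 [ 350.36647694 -128.65586104  311.01802006] [ 0.07405949 -0.65835433  0.18873074]
changed in squeezer 106 97
[(np.int32(243), np.int32(161), np.int32(4), np.int32(10), np.int32(26)), (np.int32(248), np.int32(160), np.int32(9), np.int32(10), np.int32(56)), (np.int32(216), np.int32(166), np.int32(69), np.int32(47), np.int32(659)), (np.int32(253), np.int32(173), np.int32(12), np.int32(11), np.int32(54)), (np.int32(367), np.int32(180), np.int32(35), np.int32(23), np.int32(240)), (np.int32(196), np.int32(192), np.int32(17), np.int32(9), np.int32(47)), (np.int32(251), np.int32(202), np.int32(15), np.int32(13), np.int32(132))]
```

View pics/c17.png

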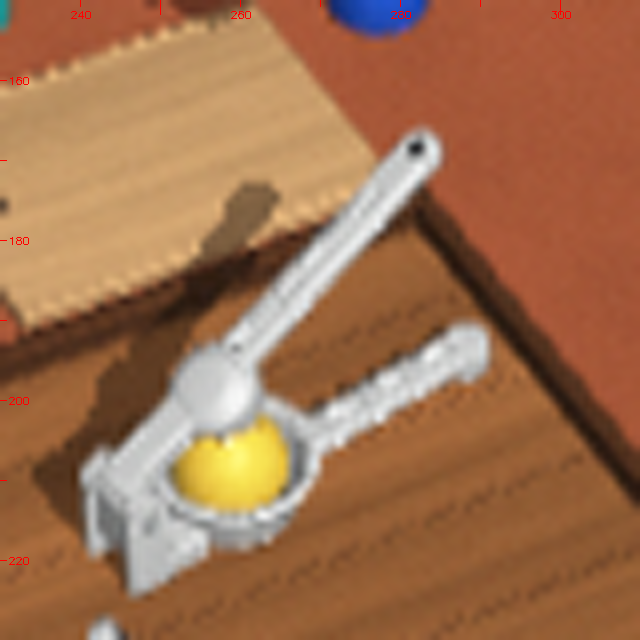

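View pics/scene13.png

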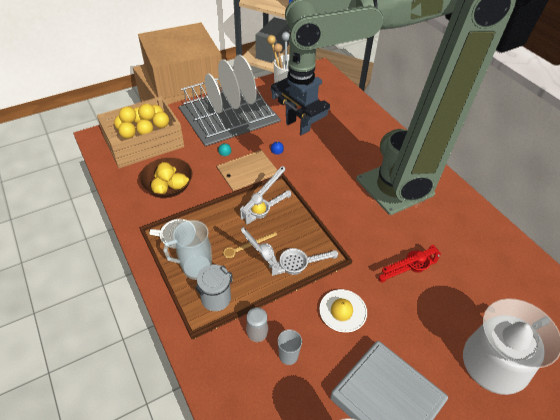

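Run:
```python
from h import *
a=cv2.imread('pics/scene12.png'); c=cv2.imread('pics/scene13.png')
d=cv2.absdiff(a,c).max(2)[150:235,235:300]>40; y,x=np.where(d); print('12-13',x.min()+235,x.max()+235,y.min()+150,y.max()+150)
im=env.grab_frame('scene')[:,:,::-1].copy(); cv2.imwrite('pics/scene14.png',im)
d=cv2.absdiff(c,im).max(2)[155:235,235:300]; print('13-14',d.max())
p=env.camera_params('wrist'); w=env.grab_frame('wrist')[:,:,::-1]; cv2.imwrite('pics/wrist14.png',w)
def pr(th,r=194,out=6):
    g=r*np.array([-np.cos(th),np.sin(th)])+out*np.array([np.sin(th),np.cos(th)])
    X=(549.4+g[0]*.985,-105.6+g[0]*.174,54+g[1]); return proj('scene',X).round(1),proj('',X,p).round(1)
for th in(.44,.5,.54,.58,.61): print(th,pr(th,194,11),pr(th,186,11))
crop('pics/wrist14.png',250,30,330,250,4,'pics/c18.png')
```

```text
12-13 240 262 150 160
13-14 7
0.44 (array([286.3, 168.5]), array([298.3, 159.6])) (array([284.5, 170.2]), array([298.3, 151.1]))
0.5 (array([285., 167.]), array([298.8, 154.1])) (array([283.3, 168.8]), array([298.7, 145.5]))
0.54 (array([284.1, 166.1]), array([299.1, 149.8])) (array([282.4, 167.9]), array([299. , 141.2]))
0.58 (array([283.1, 165.3]), array([299.4, 144.9])) (array([281.4, 167.2]), array([299.3, 136.3]))
0.61 (array([282.2, 164.7]), array([299.7, 140.9])) (array([280.6, 166.6]), array([299.6, 132.4]))
```

View pics/c18.png

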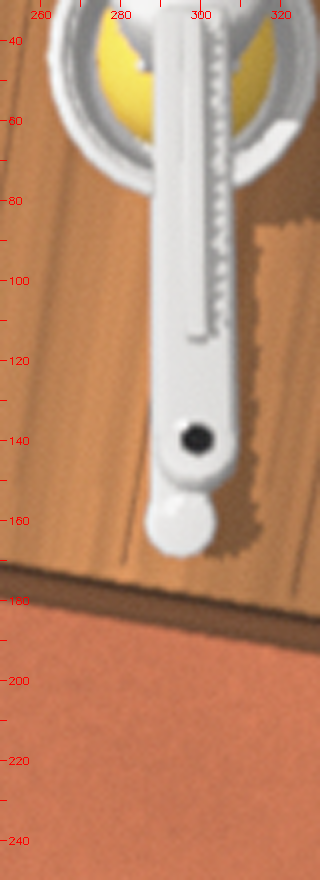

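The bar end is at row ~151 (0.54 rad predicts 150) and two successive pictures are identical. The lemon sits concentric in the cup and the arm is clear, so I'm handing in.

Run:
```python
from workcell import env
print(env.job_done(), env.state()['time_s'])
```

```text
the job is handed in; nothing more can be done
the job is handed in; nothing more can be done
```

I put the small lemon half from the board, cut face down, into the small squeezer. I then swung that squeezer's handle down until the press rested on the fruit, let go and backed off. The job was handed in at about 24 s, and the hand-in call gave no verdict.

- **Half in the cup:** it sat concentric in the cup. Its nub was within about 1 px of where a seated half should show.
- **Handle:** its end lined up with about 0.54 rad in both the scene and wrist views. Two successive scene pictures showed no movement.
- **Squeezer:** it stayed put and flat in the tray. Tool forces stayed below about 6 N in every reading while I lowered the handle.
- **Everything else:** in the parts of the scene picture I compared with the start, I saw no change at the saucer half, the large squeezer, the tray items or the shaker and steel cup. The gripper was clear of everything.

One measurement disagreed: a wrist picture taken while the arm was still settling put the cup about 3 mm off in y. Once I corrected for the arm's motion, it agreed with the other views. No check failed.

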